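# Put the lunch fillings round into their right bento tiers

## Robot

A 6-joint arm with a two-finger parallel gripper is mounted at the origin on the work surface. World frame = base frame: x ahead of the robot, y to its left, z up, the work surface at z = 0. Lengths are in m, angles in rad, forces in N, time in s.
With the tool pointing down it reaches from about 0.25 to 0.775 m from the base axis. Payload 4 kg.
Tool frame: the origin (TCP) lies on the centre line of the jaws, within the pads' length; the fingertips stand 22 mm ahead of it and the grasp point (between the pads) lies 3 mm ahead of it; z points along the fingers, y is the line along which they close (so a half turn about z gives the same grasp; the last joint's range is limited). The gripper opens to 94 mm and grips with 3 to 60 N. Pads are 16 mm wide; open, the fingers measure 119 mm over their backs; the gripper's body (75 mm by 177 mm) begins 78 mm behind the grasp point.
Start: joints at [1.103, 0.087, 1.371, -0, 1.684, -0.103], TCP at [0.196, 0.514, 0.228] pointing down, gripper open.
Joint ranges: [-3.1, 3.1], [-0.76, 2.03], [0.27, 2.55], [-1.08, 4.22], [0.17, 2.65], [-2.57, 2.57]. Speed limits (rad/s): [2.79, 2.79, 3.14, 3.14, 3.14, 3.14].

## Interface

Orientations are given as a 3x3 rotation matrix whose columns are the frame's x, y, z axes.
In Python, from workcell import r gives the robot as it stands.
- The arm moves only by the tool servo_tool, never from a script. Its argument "moves" is a list of rows, each a list of 2 entries, a list of its own where there are three numbers: the shift along the world's x, y, z each as a share of 0.3 m, from -1 to 1, then the turn, a rotation vector about the world's x, y, z each as a share of 90 degrees, from -1 to 1. In form: [[[dx, dy, dz], [wx, wy, wz]], ...]. A call has 1 to 10 rows; each row shifts and turns the commanded pose from where the row before left it; what a row does not reach is not made up. A row lasts 1/10 s, in which the tool goes at most 50 mm and 8.59 degrees, less where a joint would pass 70% of its speed; a pose out of reach is approached as far as the arm can. A call with a number of a shift or a turn outside -1 to 1 is refused whole. A call with a gripper value outside its range is refused whole. "claw" is the opening, from 0 (shut) to 1 (fully open), set as the call begins (left out, the last holds). The fingers move at their own pace and stop on an object; "grip_force" is the grip in N (left out, the last holds). Time passes only in rows, so rows that do not move let the fingers close. It gives the time, the measured TCP pose, the force, the opening and the grip force at its end, in the units of the state.
- r.sense(): the state, without advancing time (a new reading comes with each control period).
- r.get_image(name): name is "side" or "top"; returns a dict with "image" (400x640x3 uint8, blue, green, red), "z_map" (400x640 float32, m along the optical axis (not along the pixel's ray), 0 where there is no reading), "fx", "fy", "cx", "cy" (pixels), "rvec" (rotation vector, rad) and "tvec" (3), from world to camera coordinates, as OpenCV has them. Camera axes: x right, y down, z forward; pixel columns grow to the right and rows downward; lengths in m; the calibration is good to about 2 mm. A picture is of the moment at which its call begins.
- r.sign_off(): hands the job in; it is judged then, once.
The state is a dict: "time_s": time; "joints": joint angles; "joint_velocities": joint speeds; "effort": joint torques, N m; "position": TCP position; "orientation": TCP orientation; "ft_force": force on the tool from outside, world axes, zero at the start; "moment": the same for the moment, N m; "grip_width": finger opening in m; "grasp_force": force on a finger pad.
Only numpy, scipy, OpenCV 4.12 (cv2) and the standard library are available. Lean on these libraries where they do the work, as an engineer would, in place of code of your own. Each camera call takes 0.05 s, during which the arm holds its last target. There are 200 camera calls.

## Task

The three lunch fillings are each in the wrong bento tier: move them round so that in the end the orange cup with the brown muffin stands upright in the middle of the black tier with the red floor, the orange cup with the white egg in the middle of the one with the green floor, and the brown jar with the blue lid in the middle of the one with the white floor. As every tier is taken, stand one of them, whole foot on it and let go, on the empty cork trivet on the way. Set everything down without dropping or tipping it, and leave the rice paddle, the chopstick rest and the kettle base alone.

Things in the scene. Friction and masses are not known exactly. Their poses are not given: they have to be found in the camera images.
- muffin_cup: Loose orange fluted baking cup (stiff, solid) with a chocolate-brown domed muffin filling its top (5 dark chips on it). Round, 47 mm across the foot, widening to 52 mm across at the rim 50 mm above the foot; 62 mm tall in all; about 75 g. Grip it across the orange sides just under the rim, 35 to 48 mm above its foot. Origin: centre of its underside; z up.
- egg_cup: Loose orange fluted baking cup (stiff, solid) with a smooth white egg rising from its top, 38 mm across, an orange ring left visible round it. Round, 47 mm across the foot, widening to 52 mm across at the rim 50 mm above the foot; 62 mm tall in all; about 75 g. Grip it across the orange sides just under the rim, 35 to 48 mm above its foot. Origin: centre of its underside; z up.
- sauce_jar: Loose closed sauce jar, brown body 51 mm across, blue ribbed lid 52 mm across from 46 mm up to its top at 62 mm; about 110 g. Round; grip it across the sides 35 to 50 mm above its foot. Origin: centre of its underside; z up.
- tier_red: Open black lacquered-look bento tier with red colour on its inner floor and a thin red line round the outside, 116 mm square outside, 108 mm square inside, walls 4 mm thick, rim 26 mm above the counter, inner floor 4 mm above the counter. Fixed to the counter. Origin: centre of its underside, on the counter; z up, x and y along its sides. At the start the sauce jar stands near its middle.
- tier_green: Open black lacquered-look bento tier with green colour on its inner floor and a thin green line round the outside, 116 mm square outside, 108 mm square inside, walls 4 mm thick, rim 26 mm above the counter, inner floor 4 mm above the counter. Fixed to the counter. Origin: centre of its underside, on the counter; z up, x and y along its sides. At the start the muffin cup stands near its middle.
- tier_white: Open black lacquered-look bento tier with ivory-white colour on its inner floor and a thin ivory-white line round the outside, 116 mm square outside, 108 mm square inside, walls 4 mm thick, rim 26 mm above the counter, inner floor 4 mm above the counter. Fixed to the counter. Origin: centre of its underside, on the counter; z up, x and y along its sides. At the start the egg cup stands near its middle.
- trivet: Round cork trivet, 100 mm across, 8 mm thick, empty at the start: the free spot. Fixed to the counter. Origin: centre of its underside, on the counter; z up.
- rice_paddle: Bystander: flat loose wooden rice paddle lying on the counter, 220 mm long, 56 mm wide at the blade, 8 mm thick. Origin: on its underside, midway along; x towards the blade.
- chopstick_rest: Bystander: loose blue ceramic chopstick rest, 58 x 18 mm, 13 mm high. Origin: centre of its underside; x along it.
- kettle_base: Bystander: black kettle base, a disc of 150 mm diameter, 21 mm high with a 33 mm high centre plug and a red toggle switch (up to 36 mm high) on a tab on its own -x side, reaching 98 mm from the centre. Fixed. Origin: centre of its underside.
Things that resemble listed ones, but are neither listed nor needed, are in the scene too. Leave any purple look-alike of the tier_red alone.

How it is judged:
On the way:
1. one of the three fillings stands upright, whole foot on the cork trivet, let go and at rest (((horizontal distance between muffin_cup and trivet below 0.028 m and z of muffin_cup in the frame of trivet between 0.004 and 0.012 m and contact force between muffin_cup and the fingers below 0.1 N and angle between muffin_cup's own z axis and vertical below 0.12 rad and linear speed of muffin_cup below 0.02 m/s and angular speed of muffin_cup below 0.2 rad/s) or (horizontal distance between egg_cup and trivet below 0.028 m and z of egg_cup in the frame of trivet between 0.004 and 0.012 m and contact force between egg_cup and the fingers below 0.1 N and angle between egg_cup's own z axis and vertical below 0.12 rad and linear speed of egg_cup below 0.02 m/s and angular speed of egg_cup below 0.2 rad/s) or (horizontal distance between sauce_jar and trivet below 0.028 m and z of sauce_jar in the frame of trivet between 0.004 and 0.012 m and contact force between sauce_jar and the fingers below 0.1 N and angle between sauce_jar's own z axis and vertical below 0.12 rad and linear speed of sauce_jar below 0.02 m/s and angular speed of sauce_jar below 0.2 rad/s))), for 0.2 s.
At the end, for the whole second after the job is handed in: Muffin cup in the red-floored tier, egg cup in the green-floored tier, sauce jar in the white-floored tier: each with its centre within 15 mm of the tier's centre, foot on the tier's floor, upright within 7 degrees, at rest (horizontal distance between muffin_cup and tier_red below 0.015 m and z of muffin_cup in the frame of tier_red between 0.001 and 0.008 m and angle between each of muffin_cup, egg_cup, sauce_jar's own z axis and vertical below 0.12 rad and linear speed of each of muffin_cup, egg_cup, sauce_jar below 0.02 m/s and angular speed of each of muffin_cup, egg_cup, sauce_jar below 0.2 rad/s and horizontal distance between egg_cup and tier_green below 0.015 m and z of egg_cup in the frame of tier_green between 0.001 and 0.008 m and horizontal distance between sauce_jar and tier_white below 0.015 m and z of sauce_jar in the frame of tier_white between 0.001 and 0.008 m); the robot touches nothing.
It fails at once if a filling is tipped over (more than about 35 degrees from upright) (angle between any of muffin_cup, egg_cup, sauce_jar's own z axis and vertical above 0.6 rad).
It fails at once if a filling is let go while still more than 25 mm above what is under it (dropped) ((height (world z) of muffin_cup above 0.035 m and contact force between muffin_cup and the fingers below 0.02 N) or (height (world z) of egg_cup above 0.035 m and contact force between egg_cup and the fingers below 0.02 N) or (height (world z) of sauce_jar above 0.035 m and contact force between sauce_jar and the fingers below 0.02 N)).
It fails at once if the rice paddle or the chopstick rest is moved by more than 15 mm (distance of any of rice_paddle, chopstick_rest from where it was at the start of the episode above 0.015 m).
It fails at once if the robot bumps or presses the kettle base or its toggle (over 2 N) (contact force between kettle_base and the fingers above 2 N or contact force between kettle_base and the arm above 2 N).
It also fails if it takes over 99 s, if anything falls off the work surface, if the arm or the gripper's body presses on something with over 40 N, if the wrist force passes 120 N, or if a joint passes its speed limit or range.

## Working session

There is one attempt and no reset: what is moved stays moved. The work goes in short steps, Python scripts to look and compute and a tool call to move; the robot and the scene stay as the last step left them, time stands still between calls to the robot, and variables do not carry over. Pictures are saved under pics/ and viewed, at most 14 in all, crops included, and the job is handed in when it is done.

Besides the shell and the picture viewer there is one more tool, called after ">>>" as a command line: name --argument value ..., lists and objects as JSON in quotes. servo_tool: Moves the arm, as the interface text tells. Its arguments: {"type":"object","properties":{"moves":{"type":"array"},"claw":{"type":"number"},"grip_force":{"type":"number"}},"required":["moves"]}

```bash
mkdir -p pics; cat > h.py <<'E'
import numpy as np, cv2
from workcell import r
def grab(n,save=None):
    d=r.get_image(n)
    if save: cv2.imwrite('pics/'+save,d['image'])
    return d
def world(d,u,v,z=None):
    R,_=cv2.Rodrigues(np.array(d['rvec'],float)); t=np.array(d['tvec'],float).reshape(3)
    ray=np.array([(u-d['cx'])/d['fx'],(v-d['cy'])/d['fy'],1.])
    c=-R.T@t; w=R.T@ray
    s=d['z_map'][int(v),int(u)] if z is None else (z-c[2])/w[2]
    return c+s*w
def pix(d,p):
    return cv2.projectPoints(np.array([p],float),np.array(d['rvec'],float),np.array(d['tvec'],float),np.array([[d['fx'],0,d['cx']],[0,d['fy'],d['cy']],[0,0,1.]]),None)[0].ravel()
E
python3 - <<'E'
from h import *
for n in('top','side'):
    d=grab(n,n+'0.png'); R,_=cv2.Rodrigues(np.array(d['rvec'],float)); print(n,d['fx'],-R.T@np.array(d['tvec']).reshape(3))
s=r.sense();print(s['time_s'],s['position'],s['orientation'],s['grip_width'])
E
```

```text
top 382.5574625684812 [0.46927337 0.00993759 0.89670246]
side 393.5770402359877 [0.42085911 0.84255934 0.55516313]
0.1 [0.19603732 0.51342153 0.22645668] [[-9.34193047e-01  3.56766892e-01 -8.57593474e-04]
 [ 3.56767872e-01  9.34191497e-01 -1.71249268e-03]
 [ 1.90195840e-04 -1.90576056e-03 -9.99998166e-01]] 0.09382853099226691
```

View pics/top0.png

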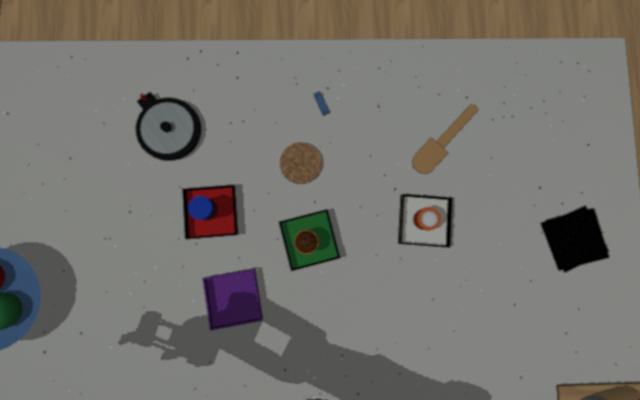

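View pics/side0.png

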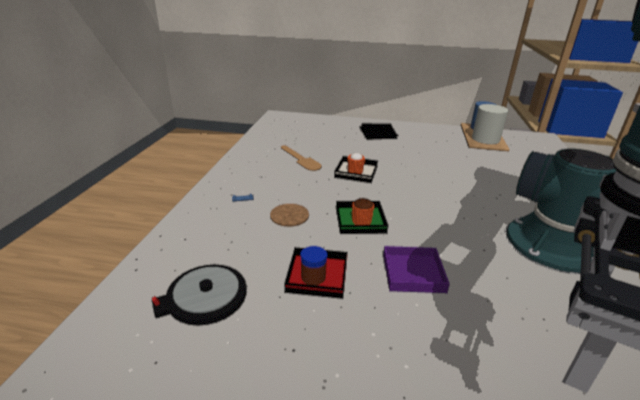

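The top picture shows the jar (201,208) in the red tier (210,211), the muffin (307,241) in the green tier (310,239) and the egg (428,218) in the white tier (426,220). The trivet is at (301,163). Look-alikes are the purple tier (233,299), the black stack (575,239) and the fruit bowl at left. The paddle is at (445,140), the rest at (321,103) and the kettle base at (168,128).

```bash
python3 - <<'E'
from h import *
d=grab('top'); im=d['image']
cv2.imwrite('pics/crop.png',cv2.resize(im[135:275,175:465],None,fx=2.75,fy=2.75,interpolation=cv2.INTER_CUBIC))
hsv=cv2.cvtColor(im,cv2.COLOR_BGR2HSV); H,S,V=cv2.split(hsv)
def pts(mask,box):
    m=np.zeros(mask.shape,bool); a,b,c,e=box; m[b:e,a:c]=mask[b:e,a:c]
    n,l,st,ce=cv2.connectedComponentsWithStats(m.astype(np.uint8)); k=1+np.argmax(st[1:,4]); v,u=np.nonzero(l==k); return u,v,ce[k]
def rect(name,mask,box,z):
    u,v,_=pts(mask,box); P=np.array([world(d,a,b,z)[:2] for a,b in zip(u,v)],np.float32)*1000
    print(name,cv2.minAreaRect(P),len(u))
def cen(name,mask,box,z):
    u,v,c=pts(mask,box); P=np.array([world(d,a,b,z)[:2] for a,b in zip(u,v)],np.float32)*1000
    print(name,cv2.minEnclosingCircle(P),world(d,*c,z),len(u))
rect('red',((H<10)|(H>170))&(S>150)&(V>60),(180,180,242,242),.004)
rect('green',(H>45)&(H<80)&(S>100)&(V>50),(275,205,345,272),.004)
rect('white',(S<60)&(V>110),(402,197,451,245),.004)
cen('trivet',(H<25)&(S>50)&(V>60),(270,135,330,190),.008)
cen('lid',(H>105)&(H<135)&(S>120),(180,190,230,230),.066)
cen('muffin rim',(H<25)&(S>100),(285,220,330,262),.054)
cen('egg ring',(H<25)&(S>100),(405,200,448,240),.054)
rect('rest',(H>95)&(H<130)&(S>100),(305,85,335,120),.01)
rect('paddle',(H<25)&(S>60),(400,95,490,185),.008)
E
```

```text
red ((527.4143676757812, 230.462646484375), (107.65213775634766, 103.46794891357422), 3.7256948947906494) 1439
green ((458.963623046875, 2.590770721435547), (107.65637969970703, 105.02416229248047), 13.370800018310547) 1588
white ((497.9276428222656, -270.9009704589844), (96.31694030761719, 104.48102569580078), 84.79237365722656) 1172
trivet ((639.0224609375, 20.489225387573242), 49.56602096557617) [0.63881217 0.02060493 0.008     ] 1375
lid ((531.8555297851562, 240.21249389648438), 30.298919677734375) [0.53252414 0.23824922 0.066     ] 491
muffin rim ((454.5281677246094, 9.734597206115723), 26.535207748413086) [0.45502259 0.0103618  0.054     ] 443
egg ring ((500.2623291015625, -258.6463928222656), 30.312530517578125) [ 0.50022999 -0.25597424  0.054     ] 264
rest ((781.7685546875, -30.696617126464844), (52.38386917114258, 13.545316696166992), 22.762907028198242) 123
paddle ((694.9183959960938, -327.9412841796875), (54.718711853027344, 217.07464599609375), 45.83477783203125) 1248
```

View pics/crop.png

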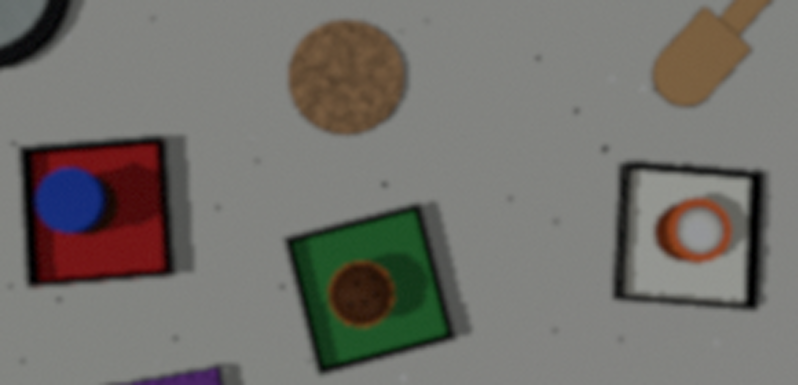

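The crop confirms the choice: red tier with the jar left of its middle, green tier with the muffin, white tier with the egg, trivet empty. The purple tier lies below and is left out. Next I cross-check centres with the rim corners and the depth map.

```bash
python3 - <<'E'
from h import *
d=grab('top')
C={'red':[(23,148),(163,138),(173,272),(30,285)],'green':[(288,239),(419,205),(455,338),(321,372)],'white':[(622,163),(764,172),(757,307),(614,297)]}
for n,c in C.items():
    P=np.array([world(d,175+(a+.5)/2.75-.5,135+(b+.5)/2.75-.5,.026)[:2] for a,b in c]); print(n,P.mean(0).round(4),np.linalg.norm(P-np.roll(P,1,0),axis=1).round(3))
def up(n,b,lo,hi):
    P=np.array([world(d,u,v) for v in range(b[1],b[3]) for u in range(b[0],b[2]) if d['z_map'][v,u]>0]); Q=P[(P[:,2]>lo)&(P[:,2]<hi)]
    if len(Q)==0: print(n,P[:,2].max());return
    print(n,len(Q),Q.mean(0).round(4),((Q.max(0)+Q.min(0))/2).round(4),np.ptp(Q,axis=0).round(3))
B={'jar':(180,185,235,240),'muf':(275,208,340,270),'egg':(400,195,450,245)}
for n,b in B.items(): up(n,b,.046,.09)
for n,b in B.items(): up(n+' rim',b,.02,.03)
# tall clutter
v,u=np.mgrid[0:400:3,0:640:3]
P=np.array([np.r_[world(d,a,b),a,b] for a,b in zip(u.ravel(),v.ravel()) if d['z_map'][b,a]>0]);Q=P[P[:,2]>.08];print(Q[::25].round(2))
E
```

```text
red [0.5268 0.2265] [0.113 0.115 0.111 0.116]
green [0.4588 0.0026] [0.112 0.112 0.113 0.113]
white [ 0.4981 -0.2636] [0.112 0.12  0.113 0.119]
jar 491 [0.5326 0.2369 0.0654] [0.5326 0.2384 0.0584] [0.05  0.051 0.024]
muf 443 [0.4552 0.0104 0.0612] [0.4549 0.0095 0.06  ] [0.05  0.051 0.019]
egg 443 [ 0.5007 -0.2612  0.0578] [ 0.5004 -0.2627  0.0581] [0.051 0.051 0.023]
jar rim 409 [0.5306 0.2363 0.0254] [0.5267 0.2316 0.0249] [0.119 0.119 0.01 ]
muf rim 376 [0.459  0.0033 0.0257] [0.4602 0.0039 0.025 ] [0.134 0.135 0.01 ]
egg rim 287 [ 0.5041 -0.2445  0.0248] [ 0.4995 -0.2625  0.025 ] [0.115 0.119 0.01 ]
[[3.90e-01 6.40e-01 8.00e-02 0.00e+00 2.79e+02]
 [3.40e-01 6.10e-01 9.00e-02 1.20e+01 3.06e+02]
 [3.10e-01 6.10e-01 8.00e-02 1.50e+01 3.18e+02]]
```

>>> servo_tool --moves '[[[0.06, -0.12, 0], [0, 0, 0]], [[0.06, -0.12, 0], [0, 0, 0]], [[0.06, -0.12, 0], [0, 0, 0]], [[0.06, -0.12, 0], [0, 0, 0]], [[0.06, -0.12, 0], [0, 0, 0]], [[0.06, -0.12, 0], [0, 0, 0]], [[0.06, -0.12, 0], [0, 0, 0]], [[0.06, -0.12, 0], [0, 0, 0]], [[0.06, -0.12, 0], [0, 0, 0]], [[0.06, -0.12, 0], [0, 0, 0]]]' --claw 0.8

```text
time_s: 1.2
position: [0.3765, 0.1523, 0.2275]
orientation: [[-0.934, 0.357, 0.0], [0.357, 0.934, 0.0], [-0.0, 0.0, -1.0]]
ft_force: [0.1, -0.1, -0.7]
grip_width: 0.0749
grasp_force: 0.0
```

>>> servo_tool --moves '[[[0.06, -0.12, -0.06], [0, 0, 0]], [[0.06, -0.12, -0.06], [0, 0, 0]], [[0.06, -0.12, -0.06], [0, 0, 0]], [[0.06, -0.12, -0.06], [0, 0, 0]], [[0.02, 0, 0], [0, 0, 0]], [[0, 0, 0], [0, 0, 0]], [[0, 0, 0], [0, 0, 0]]]'

```text
time_s: 1.9
position: [0.4542, 0.0107, 0.1561]
orientation: [[-0.935, 0.356, 0.001], [0.356, 0.935, 0.001], [-0.0, 0.001, -1.0]]
ft_force: [-0.3, 0.3, -0.2]
grip_width: 0.0754
grasp_force: 0.0
```

>>> servo_tool --moves '[[[0, 0, -0.07], [0, 0, 0]], [[0, 0, -0.07], [0, 0, 0]], [[0, 0, -0.07], [0, 0, 0]], [[0, 0, -0.07], [0, 0, 0]], [[0, 0, -0.05], [0, 0, 0]], [[0, 0, -0.017], [0, 0, 0]], [[0, 0, 0], [0, 0, 0]], [[0, 0, 0], [0, 0, 0]]]'

```text
time_s: 2.7
position: [0.455, 0.0104, 0.0527]
orientation: [[-0.935, 0.356, 0.002], [0.356, 0.935, -0.0], [-0.002, 0.001, -1.0]]
ft_force: [-0.6, -0.8, -0.8]
grip_width: 0.075
grasp_force: 0.0
```

>>> servo_tool --moves '[[[0, 0, 0], [0, 0, 0]], [[0, 0, 0], [0, 0, 0]], [[0, 0, 0], [0, 0, 0]], [[0, 0, 0], [0, 0, 0]], [[0, 0, 0], [0, 0, 0]], [[0, 0, 0], [0, 0, 0]], [[0, 0, 0], [0, 0, 0]]]' --claw 0.4 --grip_force 12

```text
time_s: 3.4
position: [0.4546, 0.0098, 0.0519]
orientation: [[-0.934, 0.357, 0.001], [0.357, 0.934, 0.0], [-0.001, 0.0, -1.0]]
ft_force: [-1.0, -0.3, 4.0]
grip_width: 0.0513
grasp_force: 12.0
```

>>> servo_tool --moves '[[[0, 0, 0.03], [0, 0, 0]], [[0, 0, 0.06], [0, 0, 0]], [[0, 0, 0.08], [0, 0, 0]], [[0.03, 0, 0.08], [0, 0, 0]], [[0.06, 0.005, 0.03], [0, 0, 0]], [[0.08, 0.005, 0], [0, 0, 0]], [[0.1, 0.005, 0], [0, 0, 0]], [[0.1, 0.005, 0], [0, 0, 0]], [[0.1, 0.005, 0], [0, 0, 0]], [[0.08, 0.005, 0], [0, 0, 0]]]'

```text
time_s: 4.4
position: [0.6204, 0.0188, 0.135]
orientation: [[-0.934, 0.357, -0.001], [0.357, 0.934, 0.0], [0.001, -0.0, -1.0]]
ft_force: [-0.2, -0.6, 0.2]
grip_width: 0.051
grasp_force: 12.0
```

>>> servo_tool --moves '[[[0.05, 0.005, 0], [0, 0, 0]], [[0.013, 0, 0], [0, 0, 0]], [[0, 0, -0.03], [0, 0, 0]], [[0, 0, -0.06], [0, 0, 0]], [[0, 0, -0.06], [0, 0, 0]], [[0, 0, -0.06], [0, 0, 0]], [[0, 0, -0.03], [0, 0, 0]], [[0, 0, -0.01], [0, 0, 0]], [[0, 0, 0], [0, 0, 0]], [[0, 0, 0], [0, 0, 0]]]'

```text
time_s: 5.4
position: [0.6386, 0.0202, 0.0616]
orientation: [[-0.934, 0.357, 0.002], [0.357, 0.934, -0.0], [-0.002, 0.001, -1.0]]
ft_force: [-0.7, 0.9, -0.3]
grip_width: 0.0511
grasp_force: 12.0
```

>>> servo_tool --moves '[[[0, 0, -0.008], [0, 0, 0]], [[0, 0, -0.007], [0, 0, 0]], [[0, 0, -0.003], [0, 0, 0]], [[0, 0, 0], [0, 0, 0]], [[0, 0, 0], [0, 0, 0]]]'

```text
time_s: 5.9
position: [0.6385, 0.0203, 0.0559]
orientation: [[-0.934, 0.357, 0.001], [0.357, 0.934, -0.0], [-0.001, 0.0, -1.0]]
ft_force: [-1.3, 0.8, 4.0]
grip_width: 0.0512
grasp_force: 12.0
```

>>> servo_tool --moves '[[[0, 0, 0], [0, 0, 0]], [[0, 0, 0], [0, 0, 0]], [[0, 0, 0], [0, 0, 0]], [[0, 0, 0], [0, 0, 0]], [[0, 0, 0], [0, 0, 0]], [[0, 0, 0], [0, 0, 0]], [[0, 0, 0], [0, 0, 0]]]' --claw 0.8

```text
time_s: 6.6
position: [0.6381, 0.0203, 0.055]
orientation: [[-0.934, 0.357, 0.0], [0.357, 0.934, 0.0], [0.0, 0.0, -1.0]]
ft_force: [-0.5, -0.0, 0.1]
grip_width: 0.0751
grasp_force: 0.0
```

>>> servo_tool --moves '[[[0, 0, 0.05], [0, 0, 0]], [[0, 0, 0.08], [0, 0, 0]], [[0, 0, 0.08], [0, 0, 0]], [[0, 0, 0.08], [0, 0, 0]], [[0, 0, 0.04], [0, 0, 0]], [[-0.05, -0.1, 0], [0, 0, 0]], [[-0.07, -0.14, 0], [0, 0, 0]], [[-0.07, -0.14, 0], [0, 0, 0]], [[-0.07, -0.14, 0], [0, 0, 0]], [[-0.07, -0.14, 0], [0, 0, 0]]]'

```text
time_s: 7.6
position: [0.5381, -0.179, 0.1544]
orientation: [[-0.934, 0.356, 0.0], [0.356, 0.934, -0.0], [-0.0, 0.0, -1.0]]
ft_force: [0.8, 0.7, 0.3]
grip_width: 0.0748
grasp_force: 0.0
```

>>> servo_tool --moves '[[[-0.04, -0.09, 0], [0, 0, 0]], [[-0.05, -0.11, 0], [0, 0, 0]], [[-0.035, -0.077, 0], [0, 0, 0]], [[0, 0, 0], [0, 0, 0]], [[0, 0, 0], [0, 0, 0]]]'

```text
time_s: 8.1
position: [0.5016, -0.2608, 0.1542]
orientation: [[-0.934, 0.358, 0.0], [0.358, 0.934, 0.001], [-0.0, 0.001, -1.0]]
ft_force: [0.2, 0.4, -0.3]
grip_width: 0.075
grasp_force: 0.0
```

```bash
python3 - <<'E'
from h import *
d=grab('side'); cv2.imwrite('pics/s1.png',cv2.resize(d['image'][100:320,140:460],None,fx=2.4,fy=2.4))
d=grab('top')
P=np.array([world(d,u,v) for v in range(140,190) for u in range(270,330) if d['z_map'][v,u]>0]);Q=P[P[:,2]>.05]
print(Q.mean(0),Q.max(0),r.sense()['position'])
E
```

```text
[0.63704105 0.02064246 0.06467903] [0.66509731 0.04540197 0.07239219] [ 0.50204976 -0.2598056   0.15410543]
```

View pics/s1.png

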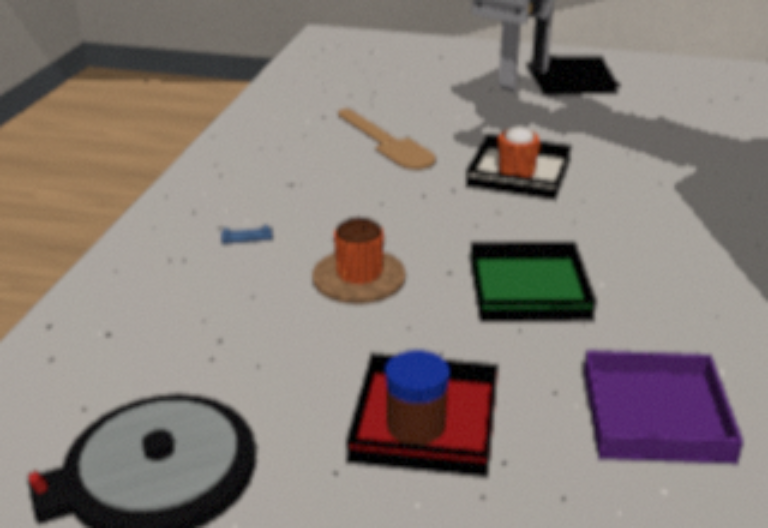

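The muffin stands upright in the middle of the trivet (358,270), green tier empty (532,280), gripper above the egg (518,150). Now the egg.

>>> servo_tool --moves '[[[0, 0, -0.07], [0, 0, 0]], [[0, 0, -0.07], [0, 0, 0]], [[0, 0, -0.07], [0, 0, 0]], [[0, 0, -0.07], [0, 0, 0]], [[0, 0, -0.045], [0, 0, 0]], [[0, 0, -0.015], [0, 0, 0]], [[0, 0, 0], [0, 0, 0]], [[0, 0, 0], [0, 0, 0]]]'

```text
time_s: 9.0
position: [0.5025, -0.2609, 0.0531]
orientation: [[-0.934, 0.356, 0.002], [0.356, 0.934, -0.001], [-0.002, -0.0, -1.0]]
ft_force: [0.5, -0.5, 0.4]
grip_width: 0.0751
grasp_force: 0.0
```

>>> servo_tool --moves '[[[0, 0, 0], [0, 0, 0]], [[0, 0, 0], [0, 0, 0]], [[0, 0, 0], [0, 0, 0]], [[0, 0, 0], [0, 0, 0]], [[0, 0, 0], [0, 0, 0]], [[0, 0, 0], [0, 0, 0]], [[0, 0, 0], [0, 0, 0]]]' --claw 0.4

```text
time_s: 9.7
position: [0.5019, -0.2613, 0.0527]
orientation: [[-0.934, 0.357, 0.001], [0.357, 0.934, -0.001], [-0.001, -0.001, -1.0]]
ft_force: [-0.3, -0.9, 3.2]
grip_width: 0.0512
grasp_force: 12.0
```

>>> servo_tool --moves '[[[0, 0, 0.03], [0, 0, 0]], [[0, 0, 0.06], [0, 0, 0]], [[0, 0, 0.08], [0, 0, 0]], [[0, 0, 0.07], [0, 0, 0]], [[-0.01, 0.05, 0.02], [0, 0, 0]], [[-0.018, 0.1, 0], [0, 0, 0]], [[-0.02, 0.13, 0], [0, 0, 0]], [[-0.02, 0.13, 0], [0, 0, 0]], [[-0.02, 0.13, 0], [0, 0, 0]], [[-0.02, 0.13, 0], [0, 0, 0]]]'

```text
time_s: 10.7
position: [0.4674, -0.057, 0.1287]
orientation: [[-0.934, 0.357, -0.002], [0.357, 0.934, 0.002], [0.003, 0.001, -1.0]]
ft_force: [1.2, 0.7, -0.5]
grip_width: 0.0513
grasp_force: 12.0
```

>>> servo_tool --moves '[[[-0.02, 0.12, 0], [0, 0, 0]], [[-0.015, 0.07, 0], [0, 0, 0]], [[0, 0.02, -0.02], [0, 0, 0]], [[0, 0, -0.05], [0, 0, 0]], [[0, 0, -0.06], [0, 0, 0]], [[0, 0, -0.06], [0, 0, 0]], [[0, 0, -0.04], [0, 0, 0]], [[0, 0, -0.01], [0, 0, 0]], [[0, 0, 0], [0, 0, 0]], [[0, 0, 0], [0, 0, 0]]]'

```text
time_s: 11.7
position: [0.4593, 0.003, 0.0587]
orientation: [[-0.934, 0.357, 0.001], [0.357, 0.934, -0.0], [-0.001, 0.0, -1.0]]
ft_force: [0.4, 0.3, -1.5]
grip_width: 0.0512
grasp_force: 12.0
```

>>> servo_tool --moves '[[[0, 0, -0.009], [0, 0, 0]], [[0, 0, -0.008], [0, 0, 0]], [[0, 0, -0.003], [0, 0, 0]], [[0, 0, 0], [0, 0, 0]], [[0, 0, 0], [0, 0, 0]]]'

```text
time_s: 12.2
position: [0.4591, 0.0032, 0.0527]
orientation: [[-0.934, 0.357, 0.001], [0.357, 0.934, -0.0], [-0.001, 0.0, -1.0]]
ft_force: [-0.3, 0.6, 5.1]
grip_width: 0.0513
grasp_force: 12.0
```

>>> servo_tool --moves '[[[0, 0, 0], [0, 0, 0]], [[0, 0, 0], [0, 0, 0]], [[0, 0, 0], [0, 0, 0]], [[0, 0, 0], [0, 0, 0]], [[0, 0, 0], [0, 0, 0]], [[0, 0, 0], [0, 0, 0]], [[0, 0, 0], [0, 0, 0]]]' --claw 0.8

```text
time_s: 12.9
position: [0.4587, 0.0032, 0.0519]
orientation: [[-0.934, 0.357, -0.0], [0.357, 0.934, 0.0], [0.0, 0.0, -1.0]]
ft_force: [0.0, -0.4, -0.3]
grip_width: 0.0752
grasp_force: 0.0
```

>>> servo_tool --moves '[[[0, 0, 0.05], [0, 0, 0]], [[0, 0, 0.08], [0, 0, 0]], [[0, 0, 0.08], [0, 0, 0]], [[0, 0, 0.08], [0, 0, 0]], [[0, 0, 0.04], [0, 0, 0]], [[0.03, 0.1, 0], [0, 0, 0]], [[0.04, 0.13, 0], [0, 0, 0]], [[0.045, 0.14, 0], [0, 0, 0]], [[0.045, 0.14, 0], [0, 0, 0]], [[0.045, 0.14, 0], [0, 0, 0]]]'

```text
time_s: 13.9
position: [0.5203, 0.1998, 0.1503]
orientation: [[-0.934, 0.357, -0.001], [0.357, 0.934, -0.0], [0.001, -0.001, -1.0]]
ft_force: [0.4, -0.8, 0.2]
grip_width: 0.0753
grasp_force: 0.0
```

>>> servo_tool --moves '[[[0.03, 0.1, 0], [0, 0, 0]], [[0.01, 0.033, 0], [0, 0, 0]], [[0, 0, 0], [0, 0, 0]], [[0, 0, 0], [0, 0, 0]]]'

```text
time_s: 14.3
position: [0.5319, 0.237, 0.1505]
orientation: [[-0.934, 0.357, -0.001], [0.357, 0.934, -0.001], [0.001, -0.001, -1.0]]
ft_force: [0.4, -0.1, -0.1]
grip_width: 0.0756
grasp_force: 0.0
```

```bash
python3 - <<'E'
from h import *
d=grab('side'); cv2.imwrite('pics/s2.png',cv2.resize(d['image'][100:320,140:460],None,fx=2.4,fy=2.4))
d=grab('top')
P=np.array([world(d,u,v) for v in range(205,272) for u in range(275,345) if d['z_map'][v,u]>0]);Q=P[(P[:,2]>.046)&(P[:,2]<.08)]
print(Q.mean(0),Q.max(0),r.sense()['position'])
E
```

```text
[0.45896486 0.00404559 0.05824463] [0.48431674 0.03037045 0.06866011] [0.53203108 0.23663612 0.15095813]
```

View pics/s2.png

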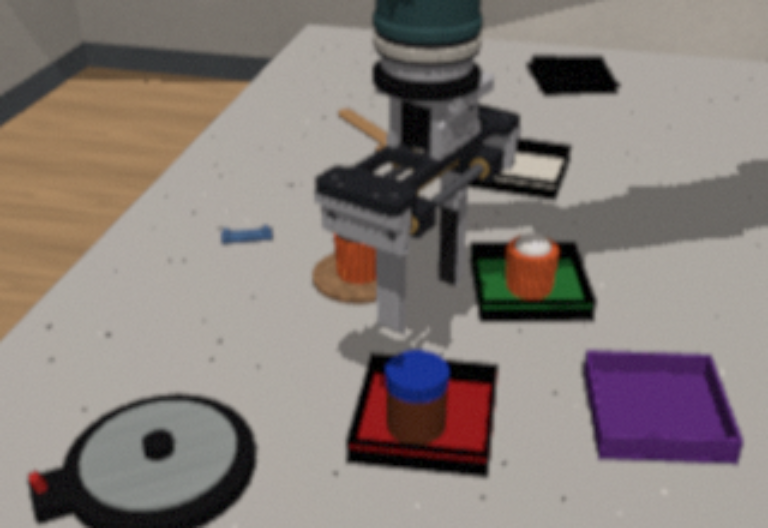

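The egg stands in the middle of the green tier (531,268), and the gripper hangs over the jar (416,395). Descending on the jar.

>>> servo_tool --moves '[[[0, 0, -0.07], [0, 0, 0]], [[0, 0, -0.07], [0, 0, 0]], [[0, 0, -0.07], [0, 0, 0]], [[0, 0, -0.06], [0, 0, 0]], [[0, 0, -0.04], [0, 0, 0]], [[0, 0, -0.015], [0, 0, 0]], [[0, 0, 0], [0, 0, 0]], [[0, 0, 0], [0, 0, 0]]]'

```text
time_s: 15.2
position: [0.5329, 0.2381, 0.0546]
orientation: [[-0.934, 0.357, 0.002], [0.357, 0.934, 0.001], [-0.001, 0.001, -1.0]]
ft_force: [-0.9, 0.6, 0.2]
grip_width: 0.0747
grasp_force: 0.0
```

>>> servo_tool --moves '[[[0, 0, 0], [0, 0, 0]], [[0, 0, 0], [0, 0, 0]], [[0, 0, 0], [0, 0, 0]], [[0, 0, 0], [0, 0, 0]], [[0, 0, 0], [0, 0, 0]], [[0, 0, 0], [0, 0, 0]], [[0, 0, 0], [0, 0, 0]]]' --claw 0.4 --grip_force 15

```text
time_s: 15.9
position: [0.5325, 0.2383, 0.054]
orientation: [[-0.934, 0.357, 0.001], [0.357, 0.934, 0.0], [-0.001, 0.001, -1.0]]
ft_force: [-0.8, 0.1, 3.7]
grip_width: 0.0522
grasp_force: 15.0
```

>>> servo_tool --moves '[[[0, 0, 0.03], [0, 0, 0]], [[0, 0, 0.06], [0, 0, 0]], [[0, 0, 0.08], [0, 0, 0]], [[0, 0, 0.09], [0, 0, 0]], [[0, 0, 0.08], [0, 0, 0]], [[0, -0.05, 0.04], [0, 0, 0]], [[-0.005, -0.08, 0.02], [0, 0, 0]], [[-0.01, -0.12, 0], [0, 0, 0]], [[-0.01, -0.13, 0], [0, 0, 0]], [[-0.01, -0.13, 0], [0, 0, 0]]]'

```text
time_s: 16.9
position: [0.5206, 0.0828, 0.1727]
orientation: [[-0.934, 0.357, -0.002], [0.357, 0.934, -0.001], [0.001, -0.001, -1.0]]
ft_force: [0.7, 0.3, -1.1]
grip_width: 0.0517
grasp_force: 15.0
```

>>> servo_tool --moves '[[[-0.01, -0.13, 0], [0, 0, 0]], [[-0.01, -0.13, 0], [0, 0, 0]], [[-0.01, -0.13, 0], [0, 0, 0]], [[-0.01, -0.13, 0], [0, 0, 0]], [[-0.01, -0.13, 0], [0, 0, 0]], [[-0.01, -0.13, 0], [0, 0, 0]], [[-0.01, -0.13, 0], [0, 0, 0]], [[-0.01, -0.13, 0], [0, 0, 0]], [[0, -0.08, 0], [0, 0, 0]], [[0, -0.04, 0], [0, 0, 0]]]'

```text
time_s: 17.9
position: [0.4961, -0.2655, 0.1724]
orientation: [[-0.933, 0.36, -0.002], [0.36, 0.933, 0.001], [0.002, -0.0, -1.0]]
ft_force: [-0.2, -0.2, -1.7]
grip_width: 0.0515
grasp_force: 15.0
```

>>> servo_tool --moves '[[[0, 0, 0], [0, 0, 0]], [[0, 0, 0], [0, 0, 0]], [[0, 0, 0], [0, 0, 0]]]'

```text
time_s: 18.2
position: [0.4977, -0.2616, 0.1734]
orientation: [[-0.935, 0.355, -0.0], [0.355, 0.935, 0.001], [0.0, 0.001, -1.0]]
ft_force: [-0.6, -0.1, -1.5]
grip_width: 0.0515
grasp_force: 15.0
```

>>> servo_tool --moves '[[[0, -0.005, -0.04], [0, 0, 0]], [[0, -0.003, -0.07], [0, 0, 0]], [[0, 0, -0.07], [0, 0, 0]], [[0, 0, -0.07], [0, 0, 0]], [[0, 0, -0.06], [0, 0, 0]], [[0, 0, -0.04], [0, 0, 0]], [[0, 0, -0.015], [0, 0, 0]], [[0, 0, 0], [0, 0, 0]], [[0, 0, 0], [0, 0, 0]]]'

```text
time_s: 19.1
position: [0.4983, -0.2655, 0.0649]
orientation: [[-0.934, 0.356, 0.002], [0.356, 0.934, -0.001], [-0.002, -0.0, -1.0]]
ft_force: [-0.3, 0.4, -0.7]
grip_width: 0.0516
grasp_force: 15.0
```

```bash
python3 - <<'E'
from h import *
d=grab('side'); cv2.imwrite('pics/s3.png',cv2.resize(d['image'][120:220,310:410],None,fx=5.5,fy=5.5,interpolation=cv2.INTER_CUBIC))
print(r.sense()['position'])
E
```

```text
[ 0.49847584 -0.26565501  0.06522645]
```

View pics/s3.png

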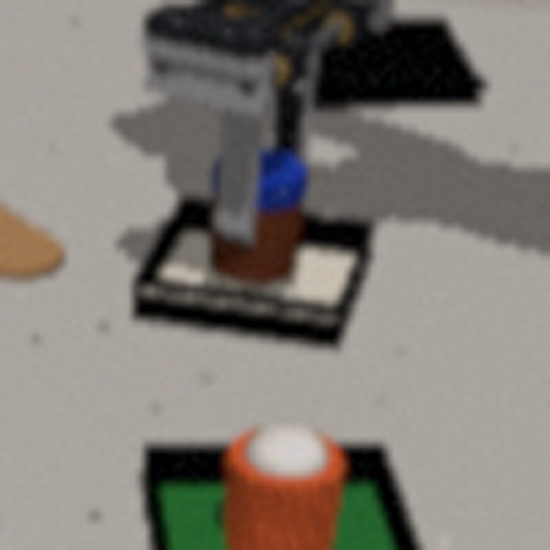

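The jar hangs upright over the white floor (258,215), with its foot near (252,275). I lower it in small steps, watching the force.

>>> servo_tool --moves '[[[0, 0.003, -0.01], [0, 0, 0]], [[0, 0, -0.01], [0, 0, 0]], [[0, 0, -0.005], [0, 0, 0]], [[0, 0, 0], [0, 0, 0]], [[0, 0, 0], [0, 0, 0]]]'

```text
time_s: 19.65
position: [0.4977, -0.2644, 0.0564]
orientation: [[-0.934, 0.357, -0.0], [0.357, 0.934, 0.0], [0.0, 0.0, -1.0]]
ft_force: [-0.7, -1.1, -1.2]
grip_width: 0.0515
grasp_force: 15.0
```

>>> servo_tool --moves '[[[0, 0, -0.006], [0, 0, 0]], [[0, 0, -0.003], [0, 0, 0]], [[0, 0, 0], [0, 0, 0]], [[0, 0, 0], [0, 0, 0]]]'

```text
time_s: 20.05
position: [0.4978, -0.2645, 0.054]
orientation: [[-0.934, 0.357, 0.0], [0.357, 0.934, -0.0], [-0.0, -0.0, -1.0]]
ft_force: [0.4, 0.7, 0.5]
grip_width: 0.0516
grasp_force: 15.0
```

>>> servo_tool --moves '[[[0, 0, -0.003], [0, 0, 0]], [[0, 0, 0], [0, 0, 0]], [[0, 0, 0], [0, 0, 0]]]'

```text
time_s: 20.35
position: [0.4979, -0.2645, 0.054]
orientation: [[-0.934, 0.357, 0.001], [0.357, 0.934, -0.0], [-0.001, -0.0, -1.0]]
ft_force: [-0.3, 0.9, 5.1]
grip_width: 0.0516
grasp_force: 15.0
```

>>> servo_tool --moves '[[[0, 0, 0], [0, 0, 0]], [[0, 0, 0], [0, 0, 0]], [[0, 0, 0], [0, 0, 0]], [[0, 0, 0], [0, 0, 0]], [[0, 0, 0], [0, 0, 0]], [[0, 0, 0], [0, 0, 0]], [[0, 0, 0], [0, 0, 0]]]' --claw 0.8

```text
time_s: 21.05
position: [0.4977, -0.2644, 0.0529]
orientation: [[-0.934, 0.357, 0.0], [0.357, 0.934, 0.0], [0.0, 0.0, -1.0]]
ft_force: [-0.6, -0.2, -0.3]
grip_width: 0.0753
grasp_force: 0.0
```

>>> servo_tool --moves '[[[0, 0, 0.05], [0, 0, 0]], [[0, 0, 0.08], [0, 0, 0]], [[0, 0, 0.08], [0, 0, 0]], [[0, 0, 0.08], [0, 0, 0]], [[0, 0, 0.05], [0, 0, 0]], [[0.05, 0.1, 0], [0, 0, 0]], [[0.07, 0.14, 0], [0, 0, 0]], [[0.07, 0.14, 0], [0, 0, 0]], [[0.07, 0.14, 0], [0, 0, 0]], [[0.07, 0.14, 0], [0, 0, 0]]]'

```text
time_s: 22.05
position: [0.5973, -0.0647, 0.1556]
orientation: [[-0.934, 0.357, 0.001], [0.357, 0.934, -0.0], [-0.001, 0.0, -1.0]]
ft_force: [0.0, -1.5, 0.1]
grip_width: 0.0752
grasp_force: 0.0
```

>>> servo_tool --moves '[[[0.07, 0.14, 0], [0, 0, 0]], [[0.05, 0.1, 0], [0, 0, 0]], [[0.015, 0.05, 0], [0, 0, 0]], [[0, 0, 0], [0, 0, 0]], [[0, 0, 0], [0, 0, 0]]]'

```text
time_s: 22.55
position: [0.6367, 0.0195, 0.1549]
orientation: [[-0.934, 0.357, -0.001], [0.357, 0.934, -0.001], [0.0, -0.001, -1.0]]
ft_force: [0.2, -1.0, -1.1]
grip_width: 0.0751
grasp_force: 0.0
```

```bash
python3 - <<'E'
from h import *
d=grab('top')
P=np.array([world(d,u,v) for v in range(190,250) for u in range(395,460) if d['z_map'][v,u]>0]);Q=P[(P[:,2]>.046)&(P[:,2]<.08)]
print(Q.mean(0),Q.max(0),Q.min(0),r.sense()['position'])
cv2.imwrite('pics/t4.png',cv2.resize(d['image'][130:280,170:470],None,fx=2.6,fy=2.6,interpolation=cv2.INTER_CUBIC))
E
```

```text
[ 0.49865378 -0.26164765  0.06489098] [ 0.52518613 -0.23810847  0.07000254] [ 0.47442083 -0.28864347  0.04623135] [0.63671937 0.01898096 0.1550413 ]
```

View pics/t4.png

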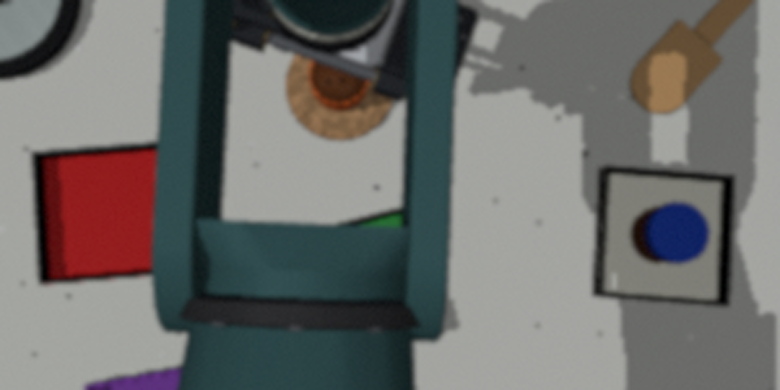

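The jar stands upright in the white tier (676,233), and the muffin waits on the trivet (340,85). Now the muffin.

>>> servo_tool --moves '[[[0.003, 0.004, -0.07], [0, 0, 0]], [[0, 0, -0.07], [0, 0, 0]], [[0, 0, -0.07], [0, 0, 0]], [[0, 0, -0.06], [0, 0, 0]], [[0, 0, -0.04], [0, 0, 0]], [[0, 0, -0.018], [0, 0, 0]], [[0, 0, 0], [0, 0, 0]], [[0, 0, 0], [0, 0, 0]]]'

```text
time_s: 23.4
position: [0.6387, 0.0214, 0.0576]
orientation: [[-0.934, 0.357, 0.002], [0.357, 0.934, -0.0], [-0.002, 0.001, -1.0]]
ft_force: [-0.6, -1.3, 0.1]
grip_width: 0.0749
grasp_force: 0.0
```

>>> servo_tool --moves '[[[0, 0, 0], [0, 0, 0]], [[0, 0, 0], [0, 0, 0]], [[0, 0, 0], [0, 0, 0]], [[0, 0, 0], [0, 0, 0]], [[0, 0, 0], [0, 0, 0]], [[0, 0, 0], [0, 0, 0]], [[0, 0, 0], [0, 0, 0]]]' --claw 0.4 --grip_force 12

```text
time_s: 24.1
position: [0.6384, 0.0218, 0.057]
orientation: [[-0.934, 0.357, 0.001], [0.357, 0.934, 0.0], [-0.001, 0.0, -1.0]]
ft_force: [-0.4, -0.6, 2.4]
grip_width: 0.051
grasp_force: 12.0
```

>>> servo_tool --moves '[[[0, 0, 0.03], [0, 0, 0]], [[0, 0, 0.06], [0, 0, 0]], [[0, 0, 0.08], [0, 0, 0]], [[0, 0, 0.06], [0, 0, 0]], [[-0.03, 0.05, 0.03], [0, 0, 0]], [[-0.05, 0.1, 0], [0, 0, 0]], [[-0.06, 0.11, 0], [0, 0, 0]], [[-0.06, 0.11, 0], [0, 0, 0]], [[-0.06, 0.11, 0], [0, 0, 0]], [[-0.06, 0.11, 0], [0, 0, 0]]]'

```text
time_s: 25.1
position: [0.5398, 0.2008, 0.1338]
orientation: [[-0.934, 0.356, -0.002], [0.356, 0.934, 0.0], [0.002, -0.0, -1.0]]
ft_force: [0.9, 0.6, -1.0]
grip_width: 0.051
grasp_force: 12.0
```

>>> servo_tool --moves '[[[-0.04, 0.07, 0], [0, 0, 0]], [[-0.011, 0.03, 0], [0, 0, 0]], [[0, 0, -0.02], [0, 0, 0]], [[0, 0, -0.05], [0, 0, 0]], [[0, 0, -0.06], [0, 0, 0]], [[0, 0, -0.06], [0, 0, 0]], [[0, 0, -0.04], [0, 0, 0]], [[0, 0, -0.015], [0, 0, 0]], [[0, 0, 0], [0, 0, 0]], [[0, 0, 0], [0, 0, 0]]]'

```text
time_s: 26.1
position: [0.5275, 0.2286, 0.0615]
orientation: [[-0.934, 0.357, 0.001], [0.357, 0.934, 0.0], [-0.001, 0.001, -1.0]]
ft_force: [0.1, 0.6, -0.6]
grip_width: 0.0514
grasp_force: 12.0
```

>>> servo_tool --moves '[[[0, 0, -0.01], [0, 0, 0]], [[0, 0, -0.01], [0, 0, 0]], [[0, 0, -0.007], [0, 0, 0]], [[0, 0, -0.002], [0, 0, 0]], [[0, 0, 0], [0, 0, 0]], [[0, 0, 0], [0, 0, 0]]]'

```text
time_s: 26.7
position: [0.527, 0.229, 0.053]
orientation: [[-0.934, 0.357, 0.001], [0.357, 0.934, 0.0], [-0.001, 0.001, -1.0]]
ft_force: [-2.1, -0.2, 3.4]
grip_width: 0.0508
grasp_force: 12.0
```

Contact felt (3.4 N); release and retreat.

>>> servo_tool --moves '[[[0, 0, 0], [0, 0, 0]], [[0, 0, 0], [0, 0, 0]], [[0, 0, 0], [0, 0, 0]], [[0, 0, 0], [0, 0, 0]], [[0, 0, 0], [0, 0, 0]], [[0, 0, 0], [0, 0, 0]], [[0, 0, 0], [0, 0, 0]]]' --claw 0.8

```text
time_s: 27.4
position: [0.5268, 0.2288, 0.0523]
orientation: [[-0.934, 0.357, 0.0], [0.357, 0.934, 0.0], [0.0, 0.0, -1.0]]
ft_force: [1.2, 0.5, -0.3]
grip_width: 0.0755
grasp_force: 0.0
```

>>> servo_tool --moves '[[[0, 0, 0.05], [0, 0, 0]], [[0, 0, 0.08], [0, 0, 0]], [[0, 0, 0.08], [0, 0, 0]], [[0, 0, 0.08], [0, 0, 0]], [[0, 0, 0.08], [0, 0, 0]], [[0, 0, 0.08], [0, 0, 0]], [[-0.07, 0.1, 0], [0, 0, 0]], [[-0.07, 0.1, 0], [0, 0, 0]], [[-0.07, 0.1, 0], [0, 0, 0]], [[-0.07, 0.1, 0], [0, 0, 0]]]'

```text
time_s: 28.4
position: [0.4422, 0.3498, 0.189]
orientation: [[-0.934, 0.357, 0.002], [0.357, 0.934, 0.001], [-0.001, 0.002, -1.0]]
ft_force: [0.2, 0.3, 0.2]
grip_width: 0.0751
grasp_force: 0.0
```

>>> servo_tool --moves '[[[-0.07, 0.1, 0], [0, 0, 0]], [[-0.07, 0.1, 0], [0, 0, 0]], [[-0.07, 0.1, 0], [0, 0, 0]], [[-0.05, 0.08, 0], [0, 0, 0]], [[0, 0, 0], [0, 0, 0]], [[0, 0, 0], [0, 0, 0]]]'

```text
time_s: 29.0
position: [0.3648, 0.463, 0.1883]
orientation: [[-0.935, 0.356, 0.001], [0.356, 0.935, 0.0], [-0.001, 0.001, -1.0]]
ft_force: [0.1, -0.1, 0.1]
grip_width: 0.0753
grasp_force: 0.0
```

```bash
python3 - <<'E'
from h import *
d=grab('top')
for b in((180,185,240,242),(275,205,345,272),(395,190,460,250)):
    P=np.array([world(d,u,v) for v in range(b[1],b[3]) for u in range(b[0],b[2]) if d['z_map'][v,u]>0]);Q=P[(P[:,2]>.046)&(P[:,2]<.08)]
    print(Q.mean(0),Q.max(0))
cv2.imwrite('pics/t5.png',d['image'])
E
```

```text
[0.52713447 0.22675992 0.06083008] [0.55440702 0.25480564 0.06961451]
[0.45901098 0.00405247 0.05829807] [0.4843217  0.03032191 0.06874247]
[ 0.49858411 -0.26149622  0.06493094] [ 0.52492279 -0.23695413  0.07033132]
```

View pics/t5.png

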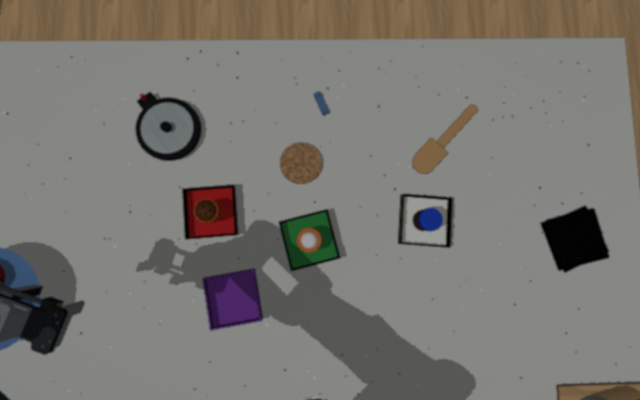

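All three fillings are upright and centred: muffin in red (206,210), egg in green (309,240), jar in white (429,219). The bystanders haven't moved and the arm is clear.

```bash
python3 -c "
from workcell import r
print(r.sign_off())"
```

```text
the job is handed in; nothing more can be done
None
```

The job is handed in at about 29 s: the muffin cup stands in the red tier, the egg cup in the green and the jar in the white, each upright and within a few mm of centre in the last picture; the muffin cup stood on the trivet on the way, and the bystanders look unmoved.

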